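Hang the tipped-over bin on the baking bench's slatwall

ROBOT

A 6-joint arm with a two-finger parallel gripper is mounted at the origin on the work surface. World frame = base frame: x ahead of the robot, y to its left, z up, the work surface at z = 0. Lengths are in m, angles in rad, forces in N, time in s.
With the tool pointing down it reaches from about 0.25 to 0.775 m from the base axis. Payload 4 kg.
Tool frame: the origin (TCP) lies at the very end of the fingers, on their centre line; the grasp point (between the pads) lies 19 mm behind it; z points along the fingers, y is the line along which they close (so a half turn about z gives the same grasp; the last joint's range is limited). The gripper opens to 94 mm and grips with 3 to 60 N. Pads are 16 mm wide; open, the fingers measure 119 mm over their backs; the gripper's body (75 mm by 177 mm) begins 78 mm behind the grasp point.
Start: joints at [-1.423, 0.087, 1.371, -0, 1.684, -0.103], TCP at [0.136, -0.533, 0.206] pointing down, gripper open.
Joint ranges: [-3.1, 3.1], [-0.76, 2.03], [0.27, 2.55], [-1.08, 4.22], [0.17, 2.65], [-2.57, 2.57]. Speed limits (rad/s): [2.79, 2.79, 3.14, 3.14, 3.14, 3.14].

INTERFACE

Orientations are given as [roll, pitch, yaw] about the fixed x, y, z axes, in that order (R = Rz(yaw) Ry(pitch) Rx(roll)).
In Python, from bench import robot, vision gives the robot as it stands.
- The arm moves only by the shell command python3 -m crank 'ROWS'. ROWS is JSON, a list of rows, each a list of 3 entries, a list of its own where there are three numbers: the closure, from 0 (fully open) to 1 (shut), then the shift along the tool's x, y, z in m, then the turn, a rotation vector about the tool's x, y, z in degrees. A call has 1 to 8 rows; each row shifts and turns the commanded pose from where the row before left it, along the tool's axes as they then stand; what a row does not reach is not made up. A row lasts 1/10 s, in which the tool goes at most 50 mm and 8.59 degrees, less where a joint would pass 70% of its speed; a pose out of reach is approached as far as the arm can. A call with a gripper value outside its range is refused whole. The fingers move at their own pace and stop on an object; the grip force is fixed at half the most. Time passes only in rows, so rows that do not move let the fingers close. It gives the time, the measured TCP pose, the force, the opening and the grip force at its end, in the units of the state.
- robot.get_obs(): the state, without advancing time (a new reading comes with each control period).
- vision.snapshot(name): name is "scene" or "top"; returns a dict with "color" (400x640x3 uint8, red, green, blue), "z_map" (400x640 float32, m along the optical axis (not along the pixel's ray), 0 where there is no reading), "fx", "fy", "cx", "cy" (pixels), "R" (3x3) and "t" (3): a world point X has camera coordinates R X + t. Camera axes: x right, y down, z forward; pixel columns grow to the right and rows downward; lengths in m; the calibration is good to about 2 mm. A picture is of the moment at which its call begins.
- robot.close_job(): hands the job in; it is judged then, once.
The state is a dict: "time": time; "joint_positions": joint angles; "qvel": joint speeds; "joint_torque": joint torques, N m; "tool_pos": TCP position; "ee_rot": TCP orientation; "wrist_force": force on the tool from outside, world axes, zero at the start; "wrist_torque": the same for the moment, N m; "width": finger opening in m; "finger_force": force on a finger pad.
Only numpy, scipy, OpenCV 4.12 (cv2) and the standard library are available. Lean on these libraries where they do the work, as an engineer would, in place of code of your own. Each camera call takes 0.05 s, during which the arm holds its last target. There are 200 camera calls.

TASK

The wooden hang-on bin lies tipped over on its side on the baking bench. First stand it upright on the bench and let go of it, then take it again by its sloping front wall, tip its front up to work the steel lip on its back into the upper groove of the slatwall panel, and swing the front down until the bin hangs fully home with its back flat against the panel; let go. Leave the bowl, the jar and the rolling pin where they are.

Things in the scene. Friction and masses are not known exactly. Their poses are not given: they have to be found in the camera images.
- bin: Plywood bin, 120 mm wide, 0.28 kg, loose. Origin: rear face of its back plate, bottom edge, middle. +x out of its back (towards the panel when hung), y along its width, +z up when upright. Floor x -90 to 0, 6 thick; side walls 6 thick, 40 tall. Starts lying on its -y side (y up, origin 60 mm high), back turned roughly away from the robot; tipped 35 deg from lying it falls upright by itself.
- corner (a point): Upper +y corner of the bin's back plate, mid-thickness, at (-4, 60, 90) mm in the bin's frame. The plate is 8 mm thick (x -8 to 0), 120 wide (y), 90 tall (z 0 to 90). Bare on both faces from y 20 to 60 above z 40, so it can be pinched there across its thickness. Bin's centre of mass: about (-43, 0, 34) mm in its frame.
- front_edge (a point): Middle of the top edge (mid-thickness) of the bin's sloping front wall, at (-117, 0, 61) mm in the bin's frame. From it the wall runs 65 mm down and back along (0.423, 0, -0.906) in the bin's frame (25 deg from upright); 8 mm thick, 120 wide; its upper 25 mm can be pinched across the thickness.
- tongue (a point): Middle of the underside of the bin's steel hook where it leaves the back plate, at (0, 0, 84) mm in the bin's frame. The hook is 40 mm wide (y -20 to 20): a level tongue x 0 to 16, z 84 to 90, that ends in an upright lip x 11 to 16, z 84 to 113. Hung, this point lies on point groove's line, up to 3 mm in front of the face.
- lip (a point): Middle of the top end of the bin's steel lip, at (13.5, 0, 113) mm in the bin's frame.
- panel: Fixed upright slatwall panel on the bench, 320 mm wide, 235 tall, 40 thick, white face towards the robot. Origin: bottom edge of its front face, middle. +x into the panel, away from the robot, y along its width, z up. Two level grooves run its whole width; the lower one (mouth z 65 to 87) is too low for the bin. Steel feet stand out behind.
- groove (a point): Front face of the panel, lower edge of the upper groove's mouth, mid-width, 165 mm above the bench. Mouth open from z 165 to 187 mm; slat fronts above and below it 8 mm thick; cavity behind them x 8 to 32, z 150 to 204. The bin's 29 mm tall lip enters only with the bin's front tipped up about 45 deg, rising as it goes in; hung, the tongue rests on this edge, the lip behind the upper slat.
- bowl: White bowl, 120 mm across, 60 tall, loose. Bystander. Origin: centre of its underside.
- jar: Amber glass jar with steel cap, 80 mm across, 110 tall, loose. Bystander. Origin: centre of its underside.
- rolling_pin: Rolling pin on its wooden rest (one piece), 340 mm long along its own y axis, pointing roughly away from the robot, 54 across, 67 high, loose. Bystander. Origin: centre of its underside.
Things that resemble listed ones, but are neither listed nor needed, are in the scene too. What is shaped like the bin but blue or red is not meant.

How it is judged:
By the outcome, as a careful person would: the job done as asked, in the order asked, and still so for the second after the job is handed in, with the robot touching nothing.
It also fails if it takes over 61 s, if anything falls off the work surface, if the arm or the gripper's body presses on something with over 40 N, if the wrist force passes 120 N, or if a joint passes its speed limit or range.

## Working session

There is one attempt and no reset: what is moved stays moved. The work goes in short steps, Python scripts to look and compute and a shell command to move; the robot and the scene stay as the last step left them, time stands still between calls to the robot, and variables do not carry over. Pictures are saved under pics/ and viewed, at most 10 in all, crops included, and the job is handed in when it is done.

```bash
ls; mkdir -p pics
python3 - <<'E'
from bench import robot, vision
import cv2,numpy as np,pickle
o=robot.get_obs();print(o['time'],o['tool_pos'],o['ee_rot'],o['width'])
for n in("scene","top"):
    s=vision.snapshot(n);pickle.dump(s,open(f'{n}.pkl','wb'));cv2.imwrite(f'pics/{n}0.png',s['color'][...,::-1])
    print(n,s['fx'],s['cx'],s['cy'],(-s['R'].T@s['t']).round(3),s['R'].round(2).tolist())
E
```

```text
pics
0.0 [ 0.1364296  -0.53223464  0.20430749] [-3.13940612e+00 -2.22187635e-04  2.50842762e-01] 0.09413474689230927
scene 449.07123820685797 316.60608343292853 196.88404013346505 [ 1.187 -0.922  0.943] [[0.79, 0.61, 0.02], [0.37, -0.44, -0.82], [-0.49, 0.65, -0.57]]
top 372.91733187913877 312.1408533819772 207.98202323487288 [ 0.36  -0.032  1.43 ] [[-0.02, -1.0, -0.0], [-0.99, 0.02, -0.11], [0.11, 0.0, -0.99]]
```

View pics/scene0.png

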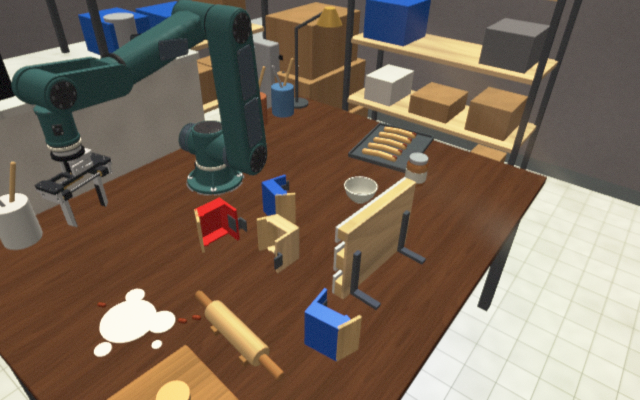

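View pics/top0.png

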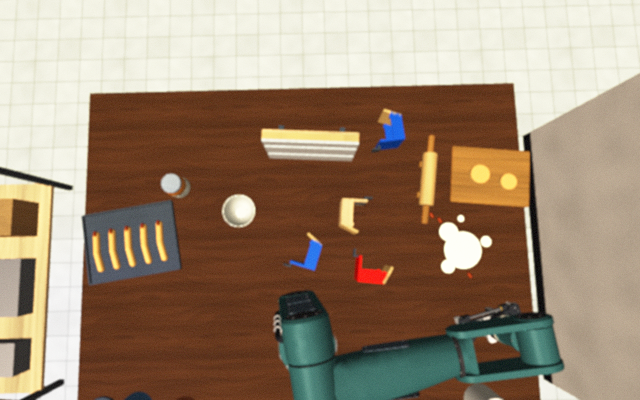

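The top view shows four bin shapes: wooden at (350,215), blue at (308,253), red at (373,270) and blue at (392,130). Only the one at (350,215), which is (278,240) in the scene view, is bare wood, so it should be the target. The panel is at (310,145), the bowl at (238,210), the jar at (173,184) and the rolling pin at (428,180). I'll confirm the bin in a crop.

```bash
cat > h.py <<'E'
import numpy as np,cv2
from scipy.spatial.transform import Rotation as Ro
from bench import robot,vision
def cloud(s):
    z=s['z_map'];v,u=np.mgrid[:400,:640]
    P=np.stack([(u-s['cx'])/s['fx']*z,(v-s['cy'])/s['fy']*z,z],-1)
    return (P-s['t'])@s['R']
def proj(s,X):
    c=np.atleast_2d(X)@s['R'].T+s['t']
    return np.c_[c[:,0]/c[:,2]*s['fx']+s['cx'],c[:,1]/c[:,2]*s['fy']+s['cy']]
E
python3 - <<'E'
from h import *
import pickle
T=pickle.load(open('top.pkl','rb'));S=pickle.load(open('scene.pkl','rb'))
a=cv2.resize(S['color'][190:280,230:330],(400,360),interpolation=2)
b=cv2.resize(T['color'][180:250,320:398],(400,360),interpolation=2)
cv2.imwrite('pics/crop.png',np.hstack([a,b])[...,::-1])
P=cloud(T);c=P[180:250,320:398].reshape(-1,3);C=T['color'][180:250,320:398].reshape(-1,3).astype(int)
m=(c[:,2]>.1)&(c[:,2]<.14)&(C[:,0]>C[:,2]+10); q=c[m]
print('bin top',len(q),q.min(0),q.max(0),np.median(q[:,2]))
r=cv2.minAreaRect(q[:,:2].astype(np.float32));print(r,cv2.boxPoints(r))
# fine list of pixels
np.set_printoptions(precision=3,suppress=True)
# panel: top surface
c=P[110:175,240:380].reshape(-1,3);m=(c[:,2]>.225)&(c[:,2]<.245);q=c[m];r=cv2.minAreaRect(q[:,:2].astype(np.float32));print('panel',np.median(q[:,2]),r,cv2.boxPoints(r))
# bench z
print('bench',P[300,150],P[230,270],P[200,300])
for n,(u,v) in dict(bowl=(238,210),jar=(173,184),pin=(428,180)).items(): print(n,P[v,u])
E
```

```text
bin top 409 [ 0.37255816 -0.22730686  0.10046661] [ 0.53475471 -0.05921557  0.12689397] 0.11904233977864907
((0.44745156168937683, -0.15012550354003906), (0.09832731634378433, 0.21247006952762604), 63.29682922363281) [[ 0.33045426 -0.14630702]
 [ 0.5202637  -0.24178436]
 [ 0.56444883 -0.15394399]
 [ 0.37463945 -0.05846664]]
panel 0.23420823120467107 ((0.726513147354126, -0.029915809631347656), (0.3193402886390686, 0.04297679662704468), 86.34149932861328) [[ 0.695 -0.188]
 [ 0.738 -0.191]
 [ 0.758  0.128]
 [ 0.715  0.131]]
bench [0.181 0.585 0.006] [0.432 0.132 0.005] [0.545 0.015 0.003]
bowl [0.512 0.254 0.002]
jar [0.6   0.465 0.112]
pin [ 0.6   -0.464  0.064]
```

View pics/crop.png

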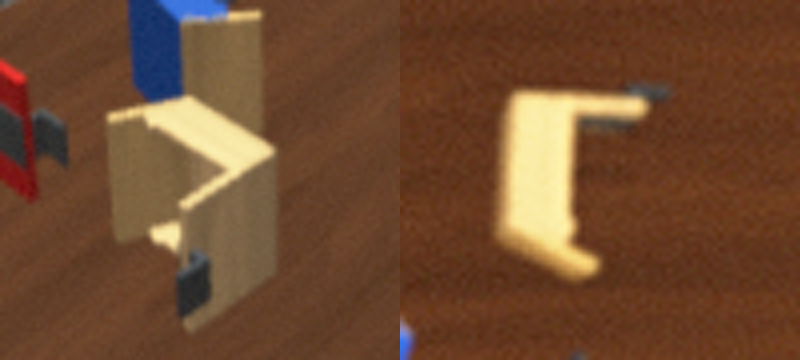

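The crop shows the bare plywood bin lying on its side. Its steel hook is on the plate furthest from the robot and its opening faces -y, so this is the target. Next I fit its pose and write a planning helper that only measures.

```bash
cat >> h.py <<'E'
np.set_printoptions(precision=4,suppress=True)
def cur():
    o=robot.get_obs();return np.array(o['tool_pos']),Ro.from_euler('xyz',o['ee_rot'])
def plan(p1,R1,n,start=None):
    """equal row (shift mm, turn deg), repeated n times, from current (or given) pose to p1,R1"""
    p0,R0=start or cur()
    rel=R0.inv()*R1;w=rel.as_rotvec()/n;d=R0.inv().apply(np.array(p1)-p0)
    M=sum(Ro.from_rotvec(w*k).as_matrix() for k in range(n))
    s=np.linalg.solve(M,d)
    print(n,'rows: shift m',s.round(4).tolist(),'turn deg',np.degrees(w).round(2).tolist(),'| |s|mm %.1f |w| %.1f'%(1e3*np.linalg.norm(s),np.degrees(np.linalg.norm(w))))
def frame(z,y):
    z=np.array(z,float)/np.linalg.norm(z);y=np.array(y,float);y-=z*(y@z);y/=np.linalg.norm(y)
    return Ro.from_matrix(np.stack([np.cross(y,z),y,z],1))
E
python3 - <<'E'
from h import *
import pickle
from scipy.optimize import least_squares
T=pickle.load(open('top.pkl','rb'))
B=np.array([[0,60,0],[0,60,90],[-90,60,0]])/1e3
px=np.array([[342.0,197.9],[368.3,199.1],[339.5,225.1]])
def pose(q):
    # x_b=(c,s,0), y_b=up, z_b = x×y
    c,s=np.cos(q[2]),np.sin(q[2]);x=np.array([c,s,0]);y=np.array([0,0,1.])
    return np.stack([x,y,np.cross(x,y)],1),np.array([q[0],q[1],.06])
f=lambda q:(proj(T,B@pose(q)[0].T+pose(q)[1])-px).ravel()
r=least_squares(f,[.5,-.08,0]);print(r.x,r.fun)
R,t=pose(r.x)
tz=R@[0,-.7071,-.7071];RT=frame(tz,R[:,0])
g=R@[-.004,.049,.079]+t;tcp=g+.019*tz
print('grasp',g,'tcp',tcp,RT.as_euler('xyz'))
print('front top px',proj(T,R@[-.117,.06,.061]+t))
pre=tcp-.1*tz
plan(pre,RT,24);plan(tcp,RT,4,(pre,RT))
Rd=frame([0,0,-1],R[:,0]);up=np.array([.46,-.25,.25]);plan(up,Rd,16);plan(pre,RT,8,(up,Rd))
E
```

```text
[ 0.5315 -0.1376 -0.0886] [-0.0613  0.4979 -0.9647  0.8996  1.0196 -1.371 ]
grasp [ 0.5205 -0.216   0.109 ] tcp [ 0.5217 -0.2026  0.0956] [-3.1416 -0.7854  1.4822]
front top px [[357.4617 232.5107]]
24 rows: shift m [0.0184, 0.0051, 0.0086] turn deg [1.15, 1.62, -2.78] | |s|mm 20.9 |w| 3.4
4 rows: shift m [-0.0, 0.0, 0.025] turn deg [0.0, 0.0, 0.0] | |s|mm 25.0 |w| 0.0
16 rows: shift m [0.0284, 0.0032, -0.0028] turn deg [-0.01, -0.01, -4.41] | |s|mm 28.7 |w| 4.4
8 rows: shift m [-0.0058, 0.0072, 0.0093] turn deg [-0.0, 5.62, 0.0] | |s|mm 13.1 |w| 5.6
```

```bash
python3 -m crank '[[0,[0.0284,0.0032,-0.0028],[0,0,-4.41]],[0,[0.0284,0.0032,-0.0028],[0,0,-4.41]],[0,[0.0284,0.0032,-0.0028],[0,0,-4.41]],[0,[0.0284,0.0032,-0.0028],[0,0,-4.41]],[0,[0.0284,0.0032,-0.0028],[0,0,-4.41]],[0,[0.0284,0.0032,-0.0028],[0,0,-4.41]],[0,[0.0284,0.0032,-0.0028],[0,0,-4.41]],[0,[0.0284,0.0032,-0.0028],[0,0,-4.41]]]'; python3 -m crank '[[0,[0.0284,0.0032,-0.0028],[0,0,-4.41]],[0,[0.0284,0.0032,-0.0028],[0,0,-4.41]],[0,[0.0284,0.0032,-0.0028],[0,0,-4.41]],[0,[0.0284,0.0032,-0.0028],[0,0,-4.41]],[0,[0.0284,0.0032,-0.0028],[0,0,-4.41]],[0,[0.0284,0.0032,-0.0028],[0,0,-4.41]],[0,[0.0284,0.0032,-0.0028],[0,0,-4.41]],[0,[0.0284,0.0032,-0.0028],[0,0,-4.41]]]'
python3 -m crank '[[0,[-0.0058,0.0072,0.0093],[0,5.62,0]],[0,[-0.0058,0.0072,0.0093],[0,5.62,0]],[0,[-0.0058,0.0072,0.0093],[0,5.62,0]],[0,[-0.0058,0.0072,0.0093],[0,5.62,0]],[0,[-0.0058,0.0072,0.0093],[0,5.62,0]],[0,[-0.0058,0.0072,0.0093],[0,5.62,0]],[0,[-0.0058,0.0072,0.0093],[0,5.62,0]],[0,[-0.0058,0.0072,0.0093],[0,5.62,0]]]'
python3 -c "
from h import *
o=robot.get_obs();print(o['joint_positions'],o['time'])
RT=Ro.from_euler('xyz',[-3.1416,-.7854,1.4822]);plan([.5217,-.2026,.0956]-.1*RT.as_matrix()[:,2],RT,4)"
```

```text
time: 0.9
tool_pos: [0.3439, -0.4426, 0.2272]
ee_rot: [-3.14, -0.0, 0.87]
wrist_force: [-0.3, -0.9, -0.3]
width: 0.0941
finger_force: 0.0
time: 1.7
tool_pos: [0.4604, -0.25, 0.2496]
ee_rot: [-3.14, -0.001, 1.486]
wrist_force: [1.0, 0.5, -0.1]
width: 0.0939
finger_force: 0.0
time: 2.5
tool_pos: [0.5161, -0.275, 0.166]
ee_rot: [-3.141, -0.789, 1.481]
wrist_force: [0.5, 0.1, 0.2]
width: 0.0939
finger_force: 0.0
[-0.8924  0.5213  1.106   0.5919  2.0598 -0.6674] 2.5
4 rows: shift m [0.0004, -0.0002, 0.0003] turn deg [0.01, -0.04, -0.01] | |s|mm 0.5 |w| 0.0
```

```bash
python3 -m crank '[[0,[0,0,0.025],[0,0,0]],[0,[0,0,0.025],[0,0,0]],[0,[0,0,0.025],[0,0,0]],[0,[0,0,0.025],[0,0,0]],[0,[0,0,0],[0,0,0]]]'
python3 - <<'E'
from h import *
s=vision.snapshot('top');a=s['color'][160:260,300:420];t=vision.snapshot('scene');b=t['color'][170:290,220:340]
cv2.imwrite('pics/g1.png',np.hstack([cv2.resize(a,(400,400),interpolation=2),cv2.resize(b,(400,400),interpolation=2)])[...,::-1])
E
```

```text
time: 3.0
tool_pos: [0.5207, -0.2011, 0.0931]
ee_rot: [-3.133, -0.789, 1.478]
wrist_force: [0.3, 0.1, 0.3]
width: 0.094
finger_force: 0.0
```

View pics/g1.png

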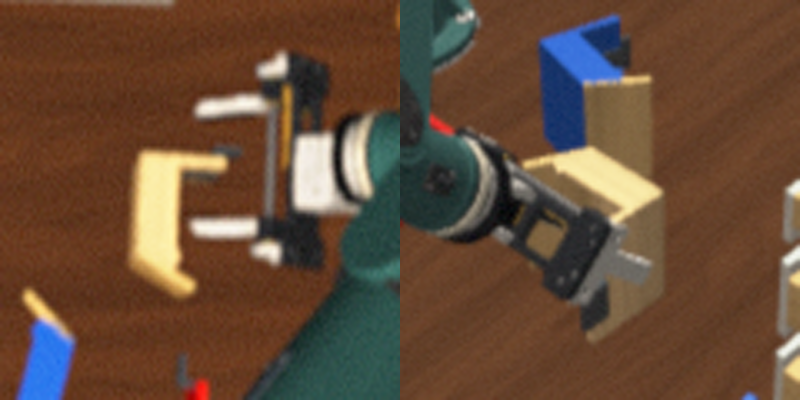

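The fingers, at (235,107) and (220,228) in the left half, straddle the back plate at (205,165). I'll close now.

```bash
python3 -m crank '[[1,[0,0,0],[0,0,0]],[1,[0,0,0],[0,0,0]],[1,[0,0,0],[0,0,0]],[1,[0,0,0],[0,0,0]],[1,[0,0,0],[0,0,0]],[1,[0,0,0],[0,0,0]],[1,[0,0,0],[0,0,0]],[1,[0,0,0],[0,0,0]]]'
python3 - <<'E'
from h import *
# bin pose now (plan estimate), grasp relation
q=[.5315,-.1376,-.0886];x=np.array([np.cos(q[2]),np.sin(q[2]),0]);y=np.array([0,0,1.])
RB=Ro.from_matrix(np.stack([x,y,np.cross(x,y)],1));tB=np.array([q[0],q[1],.06])
p,R=cur();rel=R.inv()*RB;off=R.inv().apply(tB-p)
def tool(t,RB): Rt=RB*rel.inv();return t-Rt.apply(off),Rt
up=(p+[0,0,.07],R)
RU=Ro.from_euler('z',-3.6,degrees=True)
hi=tool(np.array([.555,-.11,.04]),RU);lo=tool(np.array([.555,-.11,.003]),RU)
plan(*up,4);plan(*hi,16,up);plan(*lo,4,hi)
print(hi[0],hi[1].as_euler('xyz'),lo[0])
print('tip dir',hi[1].as_matrix()[:,2], 'body low',)
# min bin height along the screw
rel2=up[1].inv()*hi[1];w=rel2.as_rotvec()/16;M=sum(Ro.from_rotvec(w*k).as_matrix() for k in range(16));s=np.linalg.solve(M,up[1].inv().apply(hi[0]-up[0]))
P,Q=up;C=np.array([[a,b,c] for a in(-.12,0) for b in(-.06,.06) for c in(0,.09)])
for k in range(17):
    if k%4==0: print(k,(Q*rel).apply(C)[:,2].min()+(P+Q.apply(off))[2],P)
    P=P+Q.apply(s);Q=Q*Ro.from_rotvec(w)
E
```

```text
time: 3.9
tool_pos: [0.5222, -0.204, 0.096]
ee_rot: [3.142, -0.785, 1.482]
wrist_force: [0.5, -0.1, -0.3]
width: 0.0338
finger_force: 0.0
4 rows: shift m [0.0124, 0.0, -0.0124] turn deg [0.0, 0.0, 0.0] | |s|mm 17.5 |w| 0.0
16 rows: shift m [0.009, 0.0013, 0.0045] turn deg [0.0, -5.62, -0.1] | |s|mm 10.1 |w| 5.6
4 rows: shift m [0.0065, 0.0, 0.0065] turn deg [0.0, 0.0, 0.0] | |s|mm 9.2 |w| 0.0
[ 0.5539 -0.0739  0.107 ] [-3.1414  0.7861  1.5081] [ 0.5539 -0.0739  0.07  ]
tip dir [-0.0445 -0.7062 -0.7066] body low
0 0.06999999999999995 [ 0.5222 -0.204   0.166 ]
4 0.05793278428313639 [ 0.5309 -0.1653  0.1727]
8 0.048001918727354376 [ 0.5393 -0.1269  0.1639]
12 0.04170856733113225 [ 0.5471 -0.0948  0.1408]
16 0.03999999999999993 [ 0.5539 -0.0739  0.107 ]
```

```bash
python3 -m crank '[[1,[0,0,0],[0,0,0]],[1,[0,0,0],[0,0,0]],[1,[0,0,0],[0,0,0]],[1,[0,0,0],[0,0,0]],[1,[0,0,0],[0,0,0]],[1,[0,0,0],[0,0,0]],[1,[0,0,0],[0,0,0]]]'
python3 -m crank '[[1,[0.0124,0,-0.0124],[0,0,0]],[1,[0.0124,0,-0.0124],[0,0,0]],[1,[0.0124,0,-0.0124],[0,0,0]],[1,[0.0124,0,-0.0124],[0,0,0]],[1,[0,0,0],[0,0,0]]]'
```

```text
time: 4.6
tool_pos: [0.5225, -0.2043, 0.0961]
ee_rot: [3.14, -0.784, 1.483]
wrist_force: [1.9, -0.5, -1.0]
width: 0.0077
finger_force: 30.0
time: 5.1
tool_pos: [0.5233, -0.2049, 0.1702]
ee_rot: [3.133, -0.78, 1.489]
wrist_force: [0.7, -0.3, -2.8]
width: 0.0076
finger_force: 30.0
```

```bash
python3 -m crank '[[1,[0.009,0.0013,0.0045],[0,-5.62,-0.1]],[1,[0.009,0.0013,0.0045],[0,-5.62,-0.1]],[1,[0.009,0.0013,0.0045],[0,-5.62,-0.1]],[1,[0.009,0.0013,0.0045],[0,-5.62,-0.1]],[1,[0.009,0.0013,0.0045],[0,-5.62,-0.1]],[1,[0.009,0.0013,0.0045],[0,-5.62,-0.1]],[1,[0.009,0.0013,0.0045],[0,-5.62,-0.1]],[1,[0.009,0.0013,0.0045],[0,-5.62,-0.1]]]'
python3 -m crank '[[1,[0.009,0.0013,0.0045],[0,-5.62,-0.1]],[1,[0.009,0.0013,0.0045],[0,-5.62,-0.1]],[1,[0.009,0.0013,0.0045],[0,-5.62,-0.1]],[1,[0.009,0.0013,0.0045],[0,-5.62,-0.1]],[1,[0.009,0.0013,0.0045],[0,-5.62,-0.1]],[1,[0.009,0.0013,0.0045],[0,-5.62,-0.1]],[1,[0.009,0.0013,0.0045],[0,-5.62,-0.1]],[1,[0.009,0.0013,0.0045],[0,-5.62,-0.1]]]'
python3 - <<'E'
from h import *
s=vision.snapshot('top');a=s['color'][130:230,260:380];t=vision.snapshot('scene');b=t['color'][150:270,220:380]
cv2.imwrite('pics/g2.png',np.hstack([cv2.resize(a,(360,300),interpolation=2),cv2.resize(b,(400,300),interpolation=2)])[...,::-1])
E
```

```text
time: 5.9
tool_pos: [0.5387, -0.1257, 0.1647]
ee_rot: [3.136, 0.002, 1.495]
wrist_force: [0.2, -0.2, -3.5]
width: 0.0076
finger_force: 30.0
time: 6.7
tool_pos: [0.553, -0.0717, 0.1069]
ee_rot: [-3.141, 0.785, 1.507]
wrist_force: [0.6, -1.1, -3.5]
width: 0.0077
finger_force: 30.0
```

View pics/g2.png

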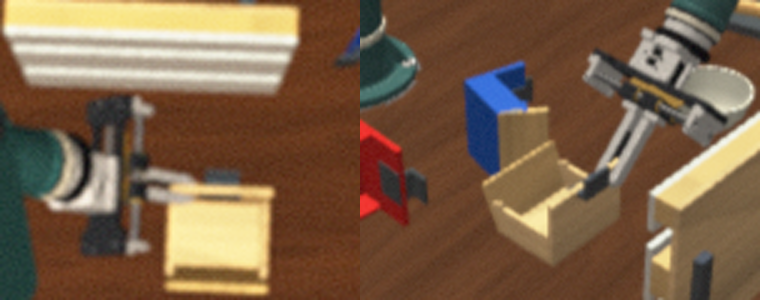

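The bin is upright and still held, at (220,235) in the left half. Next I lower and release it.

```bash
python3 -m crank '[[1,[0.0065,0,0.0065],[0,0,0]],[1,[0.0065,0,0.0065],[0,0,0]],[1,[0.0065,0,0.0065],[0,0,0]],[1,[0.0065,0,0.0065],[0,0,0]],[1,[0,0,0],[0,0,0]]]'; python3 -m crank '[[1,[0.0007,0,0.0007],[0,0,0]],[1,[0.0007,0,0.0007],[0,0,0]],[1,[0,0,0],[0,0,0]]]'
```

```text
time: 7.3
tool_pos: [0.5525, -0.0739, 0.0695]
ee_rot: [-3.138, 0.784, 1.508]
wrist_force: [-0.4, 0.1, -3.3]
width: 0.0078
finger_force: 30.0
time: 7.6
tool_pos: [0.5538, -0.0733, 0.0693]
ee_rot: [3.141, 0.785, 1.507]
wrist_force: [0.9, 0.8, -3.8]
width: 0.0081
finger_force: 30.0
```

```bash
python3 -m crank '[[1,[0.0014,0,0.0014],[0,0,0]],[1,[0,0,0],[0,0,0]]]';python3 -m crank '[[1,[0.0014,0,0.0014],[0,0,0]],[1,[0,0,0],[0,0,0]]]'
```

```text
time: 7.8
tool_pos: [0.5537, -0.0733, 0.0671]
ee_rot: [3.141, 0.785, 1.508]
wrist_force: [0.2, 0.2, -3.7]
width: 0.0078
finger_force: 30.0
time: 8.0
tool_pos: [0.5539, -0.0733, 0.0666]
ee_rot: [3.14, 0.786, 1.506]
wrist_force: [-1.9, 2.3, 4.2]
width: 0.0078
finger_force: 30.0
```

```bash
python3 -m crank '[[0,[0,0,0],[0,0,0]],[0,[0,0,0],[0,0,0]],[0,[0,0,0],[0,0,0]],[0,[0,0,0],[0,0,0]],[0,[0,0,0],[0,0,0]],[0,[0,0,0],[0,0,0]]]';python3 -m crank '[[0,[0,0,-0.02],[0,0,0]],[0,[0,0,-0.03],[0,0,0]],[0,[0,0,-0.04],[0,0,0]],[0,[-0.03,0,-0.04],[0,0,0]],[0,[-0.03,0,-0.03],[0,0,0]],[0,[-0.02,0,0],[0,0,0]]]'
python3 - <<'E'
from h import *
import pickle
T=vision.snapshot('top');S=vision.snapshot('scene');pickle.dump((T,S),open('v3.pkl','wb'))
a=T['color'][120:240,280:400];b=S['color'][170:290,230:390]
cv2.imwrite('pics/g3.png',np.hstack([cv2.resize(a,(400,400),interpolation=2),cv2.resize(b,(400,300),interpolation=2) if 0 else cv2.resize(b,(400,400),interpolation=2)])[...,::-1])
P=cloud(T)
o=robot.get_obs();print(o['time'],o['tool_pos'])
E
```

```text
time: 8.6
tool_pos: [0.5536, -0.0734, 0.065]
ee_rot: [-3.141, 0.785, 1.508]
wrist_force: [0.1, 0.2, -0.1]
width: 0.0523
finger_force: 0.0
time: 9.2
tool_pos: [0.5592, -0.0153, 0.2406]
ee_rot: [3.128, 0.783, 1.501]
wrist_force: [0.4, -1.1, 1.4]
width: 0.0934
finger_force: 0.0
9.3 [ 0.5582 -0.0174  0.2386]
```

View pics/g3.png

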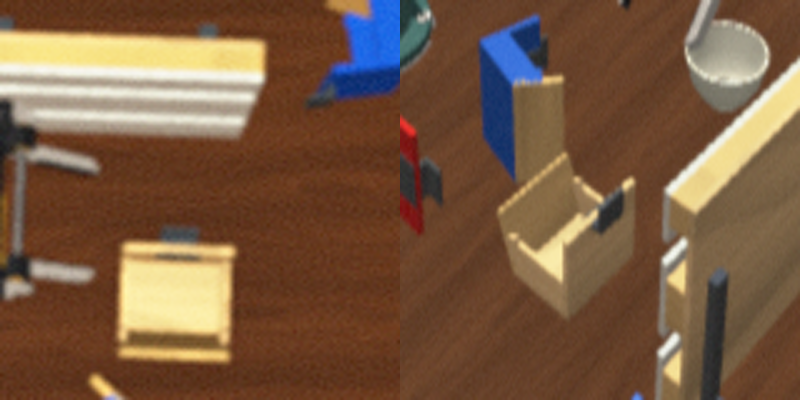

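The bin stands upright and free at (178,300) in the left half, with its hook towards the panel. I'll fit its pose and the panel's.

Run:
```python
from h import *
import pickle
from scipy.optimize import least_squares
T,S=pickle.load(open('v3.pkl','rb'));T0=pickle.load(open('top.pkl','rb'))
B=np.array([[0,60,90],[0,-60,90],[-117,60,61],[-117,-60,61]])/1e3
px=np.array([[316.6,192.9],[351.1,194.4],[315.4,225.3],[349.6,227.1]])
W=lambda q,B:Ro.from_euler('z',q[2]).apply(B)+[q[0],q[1],0]
r=least_squares(lambda q:(proj(T,W(q,B))-px).ravel(),[.55,-.1,0]);print('bin',r.x,np.degrees(r.x[2]),r.fun)
print('in scene crop px (plate top +y, -y, front edge +y):',((proj(S,W(r.x,B))-[230,170])*[2.5,3.33]+[400,0]).round(0).tolist())
# panel
print('panel front corners px',proj(T0,[[.695,-.188,.235],[.715,.131,.235]]))
G=T0['color'].astype(int)
for u in (270,290,310,330,350): print(u,[tuple(G[v,u]) for v in range(136,147)])
P=cloud(T0)
for u in (275,310,345): print(u,[(v,P[v,u].round(3).tolist()) for v in range(126,160,3)])
a=S['color'][170:310,320:430];cv2.imwrite('pics/panel.png',cv2.resize(a,(628,800)[::-1] if 0 else (472,600),interpolation=2)[...,::-1])
```

```text
bin [ 0.5537 -0.1117 -0.0669] -3.8323322826994386 [ 0.8359  0.0109 -0.6025 -0.1205  0.6506  0.2755 -0.8855 -0.1514]
in scene crop px (plate top +y, -y, front edge +y): [[633.0, 180.0], [565.0, 243.0], [564.0, 152.0], [496.0, 210.0]]
panel front corners px [[358.3177 144.0128]
 [261.077  140.4894]]
270 [(np.int64(249), np.int64(230), np.int64(135)), (np.int64(248), np.int64(230), np.int64(144)), (np.int64(248), np.int64(236), np.int64(183)), (np.int64(249), np.int64(244), np.int64(229)), (np.int64(245), np.int64(243), np.int64(235)), (np.int64(228), np.int64(225), np.int64(207)), (np.int64(187), np.int64(178), np.int64(158)), (np.int64(170), np.int64(154), np.int64(134)), (np.int64(192), np.int64(183), np.int64(164)), (np.int64(227), np.int64(223), np.int64(206)), (np.int64(232), np.int64(231), np.int64(214))]
290 [(np.int64(249), np.int64(229), np.int64(132)), (np.int64(250), np.int64(229), np.int64(138)), (np.int64(249), np.int64(232), np.int64(152)), (np.int64(249), np.int64(238), np.int64(196)), (np.int64(246), np.int64(243), np.int64(228)), (np.int64(237), np.int64(236), np.int64
[... 2212 characters left out ...]
9, [0.826, -0.031, 0.001]), (132, [0.739, -0.03, 0.236]), (135, [0.729, -0.03, 0.235]), (138, [0.72, -0.03, 0.231]), (141, [0.709, -0.03, 0.234]), (144, [0.706, -0.029, 0.21]), (147, [0.709, -0.029, 0.161]), (150, [0.707, -0.029, 0.13]), (153, [0.706, -0.028, 0.091]), (156, [0.706, -0.028, 0.047]), (159, [0.706, -0.028, 0.0])]
345 [(126, [0.835, -0.169, 0.0]), (129, [0.824, -0.169, -0.002]), (132, [0.737, -0.146, 0.235]), (135, [0.727, -0.145, 0.234]), (138, [0.716, -0.145, 0.235]), (141, [0.706, -0.145, 0.237]), (144, [0.698, -0.145, 0.227]), (147, [0.698, -0.148, 0.19]), (150, [0.7, -0.152, 0.145]), (153, [0.699, -0.155, 0.108]), (156, [0.699, -0.159, 0.06]), (159, [0.699, -0.163, 0.013])]
```

View pics/panel.png

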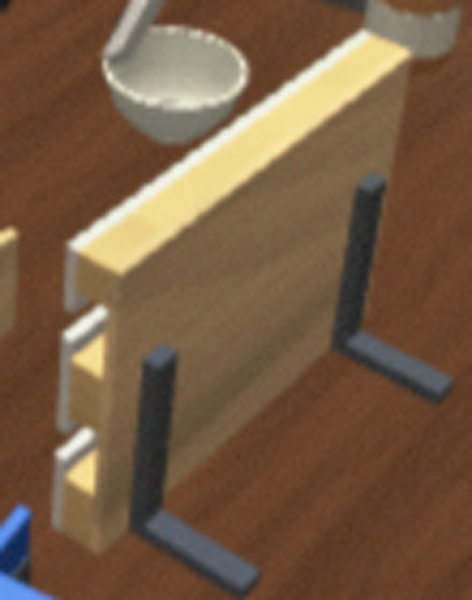

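The panel's end profile is visible: the upper groove opens at about (90,320), and the face is unobstructed. Next I plan the lip's path into the groove by clearance, in the panel's x-z plane.

```bash
cat > path.py <<'E'
import numpy as np,cv2,heapq
# panel xz plane in mm; grid 0.5mm, x from -160..40, z 60..300
res=.5;x0,z0=-160,40
ob=np.zeros((600,400),np.uint8)
def box(a,b,c,d): ob[int((c-z0)/res):int((d-z0)/res),int((a-x0)/res):int((b-x0)/res)]=1
box(0,40,40,235)
def clr(a,b,c,d): ob[int((c-z0)/res):int((d-z0)/res),int((a-x0)/res):int((b-x0)/res)]=0
clr(0,8,165,187);clr(8,32,150,204);clr(0,8,65,87)
D=cv2.distanceTransform(1-ob,cv2.DIST_L2,5)*res
def edge(p,q): return [np.array(p)+(np.array(q)-p)*t for t in np.linspace(0,1,30)]
poly=[(0,0),(0,84),(16,84),(16,113),(11,113),(11,90),(-8,90)]
pts=np.array(sum([edge(poly[i],poly[i+1]) for i in range(6)],[]))-[0,84]   # relative to tongue point
ths=np.arange(0,61,2.5);X=np.arange(-50,6.);Z=np.arange(135,186.)
C=np.zeros((len(ths),len(X),len(Z)))
for i,t in enumerate(np.radians(ths)):
    r=pts@np.array([[np.cos(t),-np.sin(t)],[np.sin(t),np.cos(t)]])  # x'=cx+sz, z'=-sx+cz
    gx=((r[:,0][None,None]+X[:,None,None]-x0)/res).astype(int);gz=((r[:,1][None,None]+Z[None,:,None]-z0)/res).astype(int)
    C[i]=D[gz.clip(0,599),gx.clip(0,399)].min(-1)
def search(s,g,mn):
    s=tuple(s);g=tuple(g);dist={s:0};pr={};h=[(0,s)]
    while h:
        d,n=heapq.heappop(h)
        if n==g: break
        if d>dist[n]: continue
        for a in(-1,0,1):
            for b in(-1,0,1):
                for c in(-1,0,1):
                    m=(n[0]+a,n[1]+b,n[2]+c)
                    if not(0<=m[0]<len(ths) and 0<=m[1]<len(X) and 0<=m[2]<len(Z)) or m==n: continue
                    cl=C[m]
                    if cl<mn: continue
                    e=d+(abs(b)+abs(c)+2*abs(a))*(.1+1/(cl+.1)**2)
                    if e<dist.get(m,1e9): dist[m]=e;pr[m]=n;heapq.heappush(h,(e,m))
    if g not in dist: return None
    p=[g]
    while p[-1]!=s:p.append(pr[p[-1]])
    return p[::-1]
ix=lambda t,x,z:(int(t/2.5),int(x+50),int(z-135))
p=search(ix(50,-40,150),ix(0,-2,167),.4)
if p:
    for n in p[::2]+[p[-1]]: print(ths[n[0]],X[n[1]],Z[n[2]],'clear %.1f'%C[n])
E
python3 path.py
```

```text
50.0 -40.0 150.0 clear 8.0
50.0 -40.0 152.0 clear 8.0
50.0 -40.0 154.0 clear 8.0
50.0 -40.0 156.0 clear 8.0
50.0 -40.0 158.0 clear 8.0
50.0 -40.0 160.0 clear 8.3
50.0 -40.0 162.0 clear 8.7
50.0 -40.0 164.0 clear 9.7
50.0 -40.0 166.0 clear 10.9
50.0 -40.0 168.0 clear 12.3
50.0 -40.0 170.0 clear 12.6
50.0 -38.0 170.0 clear 11.2
50.0 -36.0 170.0 clear 9.8
50.0 -34.0 170.0 clear 8.6
50.0 -32.0 170.0 clear 7.6
50.0 -30.0 170.0 clear 7.2
50.0 -28.0 171.0 clear 6.0
50.0 -26.0 171.0 clear 5.7
50.0 -24.0 172.0 clear 5.0
50.0 -22.0 173.0 clear 4.0
50.0 -20.0 173.0 clear 3.3
50.0 -18.0 175.0 clear 3.5
50.0 -16.0 177.0 clear 3.5
50.0 -14.0 178.0 clear 3.3
47.5 -12.0 179.0 clear 2.9
42.5 -10.0 179.0 clear 3.5
40.0 -8.0 179.0 clear 4.0
35.0 -6.0 179.0 clear 4.3
30.0 -4.0 177.0 clear 4.8
25.0 -3.0 176.0 clear 5.4
20.0 -2.0 175.0 clear 5.4
15.0 -2.0 174.0 clear 4.7
12.5 -2.0 173.0 clear 4.0
10.0 -2.0 171.0 clear 3.6
7.5 -2.0 170.0 clear 3.0
5.0 -2.0 168.0 clear 2.5
0.0 -2.0 167.0 clear 1.5
0.0 -2.0 167.0 clear 1.5
```

Run:
```python
from h import *
RB=Ro.from_euler('z',-3.75,degrees=True);t=np.array([.554,-.111,0])
w=np.array([.4226,0,-.9063]);RT=RB*frame(w,[1,0,0])
e=RB.apply([-.117,0,.061])+t;z=RT.as_matrix()[:,2]
g=e+.032*z;pre=g-.11*z
print(g,pre,RT.as_euler('xyz'))
plan(pre,RT,12);plan(g,RT,5,(pre,RT))
```

```text
[ 0.4507 -0.1042  0.032 ] [ 0.4044 -0.1012  0.1317] [2.7053 0.     1.5053]
12 rows: shift m [-0.0043, -0.0144, 0.009] turn deg [-1.94, 3.68, 0.81] | |s|mm 17.5 |w| 4.2
5 rows: shift m [0.0, 0.0, 0.022] turn deg [0.0, 0.0, 0.0] | |s|mm 22.0 |w| 0.0
```

```bash
python3 -m crank '[[0.5,[-0.0043,-0.0144,0.009],[-1.94,3.68,0.81]],[0.5,[-0.0043,-0.0144,0.009],[-1.94,3.68,0.81]],[0.5,[-0.0043,-0.0144,0.009],[-1.94,3.68,0.81]],[0.5,[-0.0043,-0.0144,0.009],[-1.94,3.68,0.81]],[0.5,[-0.0043,-0.0144,0.009],[-1.94,3.68,0.81]],[0.5,[-0.0043,-0.0144,0.009],[-1.94,3.68,0.81]],[0.5,[-0.0043,-0.0144,0.009],[-1.94,3.68,0.81]],[0.5,[-0.0043,-0.0144,0.009],[-1.94,3.68,0.81]]]'
python3 -m crank '[[0.5,[-0.0043,-0.0144,0.009],[-1.94,3.68,0.81]],[0.5,[-0.0043,-0.0144,0.009],[-1.94,3.68,0.81]],[0.5,[-0.0043,-0.0144,0.009],[-1.94,3.68,0.81]],[0.5,[-0.0043,-0.0144,0.009],[-1.94,3.68,0.81]],[0.5,[0,0,0],[0,0,0]],[0.5,[0,0,0],[0,0,0]]]'
python3 - <<'E'
from h import *
o=robot.get_obs();print(o['joint_positions'])
s=vision.snapshot('top');a=s['color'][160:260,280:400];t=vision.snapshot('scene');b=t['color'][150:270,200:340]
cv2.imwrite('pics/g4.png',np.hstack([cv2.resize(a,(400,333),interpolation=2),cv2.resize(b,(400,333),interpolation=2)])[...,::-1])
RT=Ro.from_euler('xyz',[2.7053,0,1.5053]);plan([.4507,-.1042,.032],RT,5)
E
```

```text
time: 10.1
tool_pos: [0.4457, -0.0793, 0.1766]
ee_rot: [2.845, 0.258, 1.468]
wrist_force: [0.1, -0.4, 0.5]
width: 0.047
finger_force: 0.0
time: 10.7
tool_pos: [0.4021, -0.1017, 0.1277]
ee_rot: [2.715, 0.0, 1.502]
wrist_force: [-0.1, 0.3, 0.2]
width: 0.0472
finger_force: 0.0
[-0.5512 -0.5507  2.0968  0.206   1.2195 -0.517 ]
5 rows: shift m [-0.0001, 0.0004, 0.0217] turn deg [-0.08, 0.01, 0.03] | |s|mm 21.7 |w| 0.1
```

View pics/g4.png

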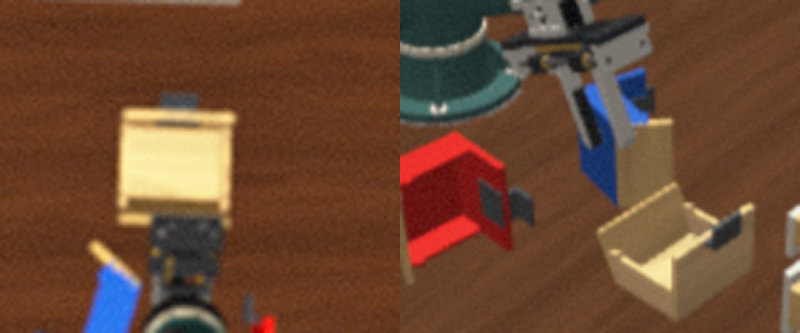

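The gripper, at (185,230) in the left half, lines up with the front wall at (175,213). I'll go in and close.

```bash
python3 -m crank '[[0.5,[0,0.0004,0.0217],[0,0,0]],[0.5,[0,0.0004,0.0217],[0,0,0]],[0.5,[0,0.0004,0.0217],[0,0,0]],[0.5,[0,0.0004,0.0217],[0,0,0]],[0.5,[0,0.0004,0.0217],[0,0,0]],[0.5,[0,0,0],[0,0,0]]]'
python3 -m crank '[[1,[0,0,0],[0,0,0]],[1,[0,0,0],[0,0,0]],[1,[0,0,0],[0,0,0]],[1,[0,0,0],[0,0,0]],[1,[0,0,0],[0,0,0]],[1,[0,0,0],[0,0,0]],[1,[0,0,0],[0,0,0]],[1,[0,0,0],[0,0,0]]]'
python3 - <<'E'
from h import *
p,R=cur()
# assume wall centred in the fingers, grasp depth 32mm: bin pose from camera except along wall normal
RB0=Ro.from_euler('z',-3.75,degrees=True);t=np.array([.554,-.111,0])
e=RB0.apply([-.117,0,.061])+t;print('edge in tool',R.inv().apply(e-p), 'rot rel deg',np.degrees((R.inv()*RB0*frame([.4226,0,-.9063],[1,0,0])).as_rotvec()))
print(p)
E
```

```text
time: 11.4
tool_pos: [0.4494, -0.1018, 0.0287]
ee_rot: [2.718, -0.001, 1.511]
wrist_force: [-0.4, 0.0, -0.4]
width: 0.0472
finger_force: 0.0
time: 12.2
tool_pos: [0.4511, -0.1052, 0.0331]
ee_rot: [2.709, 0.002, 1.505]
wrist_force: [1.0, 0.6, 5.4]
width: 0.0076
finger_force: 30.0
edge in tool [ 0.0008 -0.001  -0.0312] rot rel deg [-0.1863  0.1259  0.0496]
[ 0.4511 -0.1052  0.0331]
```

```bash
cat >> h.py <<'E'
PR=Ro.from_euler('z',-3.7,degrees=True);PO=np.array([.7065,-.029,0])
WALL=frame([.4226,0,-.9063],[1,0,0])     # tool orientation in bin frame
EDGE=[0.,0.,-.031]                        # front edge in tool frame (refined later)
def tool_for(th,X,Z,y=0,da=0):
    """tool pose with tongue at (X,y,Z) mm in panel frame, front tipped up th deg"""
    RB=PR*Ro.from_euler('y',th,degrees=True)
    tg=PR.apply([X/1e3,y/1e3,Z/1e3])+PO
    e=tg+RB.apply([-.117,0,.061-.084])
    RT=RB*Ro.from_euler('y',-da,degrees=True)*WALL
    return e-RT.apply(EDGE),RT
def now():
    p,R=cur();RB=R*WALL.inv();e=p+R.apply(EDGE);tg=e-RB.apply([-.117,0,-.023])
    print('tongue in panel mm',(PR.inv().apply(tg-PO)*1e3).round(1),'bin rel rotvec deg',np.degrees((PR.inv()*RB).as_rotvec()).round(1))
E
python3 - <<'E'
from h import *
now();p,R=cur();A=(p+[0,0,.1],R);plan(*A,4)
B=tool_for(50,-45,171);print(B[0],B[1].as_euler('xyz'));plan(*B,16,A)
C=tool_for(50,-20,173);plan(*C,4,B)
E
```

```text
tongue in panel mm [-145.9  -92.5   83.8] bin rel rotvec deg [-0.1  0.2 -0.1]
4 rows: shift m [-0.0001, 0.0105, -0.0227] turn deg [0.0, 0.0, 0.0] | |s|mm 25.0 |w| 0.0
[ 0.5559 -0.0193  0.2177] [-2.7052 -0.      1.5062]
16 rows: shift m [0.0058, 0.0065, -0.0053] turn deg [3.11, 0.01, -0.0] | |s|mm 10.2 |w| 3.1
4 rows: shift m [0.0, 0.0055, -0.0031] turn deg [0.0, 0.0, 0.0] | |s|mm 6.3 |w| 0.0
```

```bash
python3 -m crank '[[1,[0,0.0105,-0.0227],[0,0,0]],[1,[0,0.0105,-0.0227],[0,0,0]],[1,[0,0.0105,-0.0227],[0,0,0]],[1,[0,0.0105,-0.0227],[0,0,0]],[1,[0,0,0],[0,0,0]]]'
python3 -m crank '[[1,[0.0058,0.0065,-0.0053],[3.11,0,0]],[1,[0.0058,0.0065,-0.0053],[3.11,0,0]],[1,[0.0058,0.0065,-0.0053],[3.11,0,0]],[1,[0.0058,0.0065,-0.0053],[3.11,0,0]],[1,[0.0058,0.0065,-0.0053],[3.11,0,0]],[1,[0.0058,0.0065,-0.0053],[3.11,0,0]],[1,[0.0058,0.0065,-0.0053],[3.11,0,0]],[1,[0.0058,0.0065,-0.0053],[3.11,0,0]]]'
python3 -m crank '[[1,[0.0058,0.0065,-0.0053],[3.11,0,0]],[1,[0.0058,0.0065,-0.0053],[3.11,0,0]],[1,[0.0058,0.0065,-0.0053],[3.11,0,0]],[1,[0.0058,0.0065,-0.0053],[3.11,0,0]],[1,[0.0058,0.0065,-0.0053],[3.11,0,0]],[1,[0.0058,0.0065,-0.0053],[3.11,0,0]],[1,[0.0058,0.0065,-0.0053],[3.11,0,0]],[1,[0.0058,0.0065,-0.0053],[3.11,0,0]]]'
python3 -m crank '[[1,[0,0,0],[0,0,0]],[1,[0,0,0],[0,0,0]]]'
python3 - <<'E'
from h import *
import pickle
now()
S=vision.snapshot('scene');T=vision.snapshot('top');pickle.dump((T,S),open('v4.pkl','wb'))
b=S['color'][125:275,270:410];im=cv2.resize(b,(560,600),interpolation=2)
p,R=cur();RB=R*WALL.inv();e=p+R.apply(EDGE)
B=np.array([[-4,60,90],[-4,-60,90],[0,60,0],[0,-60,0],[16,-20,113],[16,20,113],[-117,-60,61]])/1e3
u=(proj(S,RB.apply(B-[-.117,0,.061])+e)-[270,125])*4
g=(proj(S,PR.apply(np.array([[0,-160,165],[0,-160,187],[0,-160,235],[0,160,235],[0,160,165]])/1e3)+PO)-[270,125])*4
for q in u: cv2.circle(im,tuple(map(int,q)),3,(255,0,0),-1)
for q in g: cv2.circle(im,tuple(map(int,q)),3,(0,255,0),-1)
cv2.imwrite('pics/g5.png',im[...,::-1])
E
```

```text
time: 12.7
tool_pos: [0.4505, -0.1051, 0.1332]
ee_rot: [2.711, 0.003, 1.506]
wrist_force: [-0.0, 0.4, -3.2]
width: 0.0078
finger_force: 30.0
time: 13.5
tool_pos: [0.4916, -0.0602, 0.1811]
ee_rot: [-3.128, 0.001, 1.506]
wrist_force: [-0.4, 1.3, -2.8]
width: 0.0076
finger_force: 30.0
time: 14.3
tool_pos: [0.5546, -0.0181, 0.2124]
ee_rot: [-2.695, 0.002, 1.506]
wrist_force: [-0.0, 0.3, -3.1]
width: 0.0078
finger_force: 30.0
time: 14.5
tool_pos: [0.5543, -0.0183, 0.2126]
ee_rot: [-2.698, 0.002, 1.506]
wrist_force: [-0.1, -0.9, -3.1]
width: 0.0081
finger_force: 30.0
tongue in panel mm [-47.    0.7 165. ] bin rel rotvec deg [-0.1 50.4 -0.1]
```

View pics/g5.png

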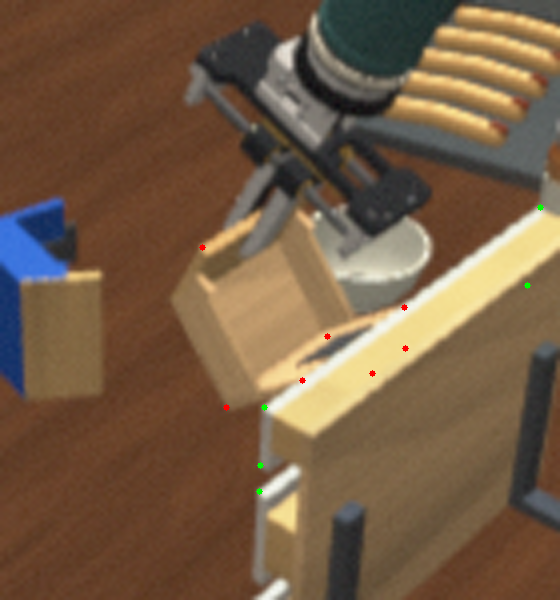

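The bin is held with its front tipped up about 50°, in front of the panel. The projected panel dots fall on its edges, and the bin dots are within about 2 px of its corners. I'll refine how it sits in the hand with a depth fit.

```bash
cat > fit.py <<'E'
from h import *
from scipy.optimize import least_squares
BOX=np.array([[-8,0,-60,60,0,90],[-90,0,-60,60,0,6],[-95,0,-60,-54,0,40],[-95,0,54,60,0,40],[0,16,-20,20,84,90],[11,16,-20,20,84,113]])/1e3
def sd(P):
    d=[]
    for b in BOX:
        c=(b[::2]+b[1::2])/2;h=(b[1::2]-b[::2])/2;q=abs(P-c)-h
        d.append(np.linalg.norm(np.maximum(q,0),axis=1)+np.minimum(q.max(1),0))
    L=P-[-.117,0,.061];w=np.array([.4226,0,-.9063]);n=np.array([.9063,0,.4226])
    q=np.c_[abs(L@w-.0325)-.0325,abs(L@n)-.004,abs(L[:,1])-.06]
    d.append(np.linalg.norm(np.maximum(q,0),axis=1)+np.minimum(q.max(1),0))
    return np.min(d,0)
def fit(snaps):
    p,R=cur();RB=R*WALL.inv();e=p+R.apply(EDGE);tg=e-RB.apply([-.117,0,-.023])
    for name,s in snaps:
        P=cloud(s);C=s['color'].astype(int);m=(s['z_map']>0)&(C[...,0]>C[...,2]+25)&(C[...,0]>110)
        W=P[m];pp=PR.inv().apply(W-PO)
        L=RB.inv().apply(W-tg)+[0,0,.084]
        k=(abs(sd(L))<.012)&(pp[:,0]<-.006)&(W[:,2]>.03);L=L[k]
        f=lambda q:sd(Ro.from_rotvec([0,q[2],0]).inv().apply(L-[q[0],0,.084+q[1]])+[0,0,.084])
        r=least_squares(f,[0,0,0],loss='soft_l1',f_scale=.002)
        q=r.x;d=RB.apply([q[0],0,q[1]]);J=r.jac;print(name,k.sum(),'tilt err deg %.2f'%np.degrees(q[2]),'tongue shift panel mm',(PR.inv().apply(d)*1e3).round(1),'rms %.1f'%(1e3*np.sqrt((f(q)**2).mean())),'sig',(1e3*np.sqrt(np.diag(np.linalg.inv(J.T@J)))*.003).round(2))
        # panel: face and top
        f1=pp[(abs(pp[:,0])<.012)&(abs(pp[:,1])<.155)&(pp[:,2]>.09)&(pp[:,2]<.16)];C2=None
        a=PR.inv().apply(P[s['z_map']>0]-PO);fa=a[(abs(a[:,0])<.012)&(abs(a[:,1])<.15)&(a[:,2]>.09)&(a[:,2]<.15)];to=a[(a[:,0]>.006)&(a[:,0]<.034)&(abs(a[:,1])<.15)&(abs(a[:,2]-.235)<.015)]
        print('  panel face x %.1f (%d) top z %.1f'%(1e3*np.median(fa[:,0]) if len(fa) else 0,len(fa),1e3*np.median(to[:,2])))
E
python3 - <<'E'
from fit import *
import pickle
T,S=pickle.load(open('v4.pkl','rb'));fit([('top',T),('scene',S)])
E
```

```text
top 99 tilt err deg -0.23 tongue shift panel mm [ 1.2 -0.  -1.1] rms 1.6 sig [ 0.65  1.12 17.08]
  panel face x 0.5 (177) top z 234.5
scene 1433 tilt err deg -0.08 tongue shift panel mm [-0.5  0.   0.3] rms 1.8 sig [0.28 0.31 5.16]
  panel face x 5.6 (3) top z 235.9
```

Run:
```python
from h import *
W=[(50,-34,170),(50,-20,173.5),(50,-14,178),(42.5,-10,179),(30,-4.5,177.5),(20,-2.5,175),(10,-2,171),(0,-2,167)]
a=None
for i,w in enumerate(W):
    b=tool_for(*w);print(w,end=' ');plan(*b,[3,3,2,3,4,3,3,4][i],a);a=b
```

```text
(50, -34, 170) 3 rows: shift m [-0.0002, 0.0036, -0.0024] turn deg [-0.08, 0.02, -0.02] | |s|mm 4.3 |w| 0.1
(50, -20, 173.5) 3 rows: shift m [0.0, 0.0037, -0.003] turn deg [0.0, 0.0, 0.0] | |s|mm 4.8 |w| 0.0
(50, -14, 178) 2 rows: shift m [-0.0, 0.0018, -0.0033] turn deg [0.0, 0.0, 0.0] | |s|mm 3.7 |w| 0.0
(42.5, -10, 179) 3 rows: shift m [0.0, 0.0013, 0.0042] turn deg [-2.5, 0.0, -0.0] | |s|mm 4.4 |w| 2.5
(30, -4.5, 177.5) 4 rows: shift m [-0.0, 0.0017, 0.0064] turn deg [-3.12, -0.0, -0.0] | |s|mm 6.6 |w| 3.1
(20, -2.5, 175) 3 rows: shift m [0.0, 0.001, 0.0075] turn deg [-3.33, -0.0, -0.0] | |s|mm 7.6 |w| 3.3
(10, -2, 171) 3 rows: shift m [0.0, 0.0003, 0.0081] turn deg [-3.33, -0.0, -0.0] | |s|mm 8.1 |w| 3.3
(0, -2, 167) 4 rows: shift m [-0.0, -0.0001, 0.006] turn deg [-2.5, -0.0, 0.0] | |s|mm 6.0 |w| 2.5
```

```bash
python3 -m crank '[[1,[0,0.0036,-0.0024],[-0.08,0,0]],[1,[0,0.0036,-0.0024],[-0.08,0,0]],[1,[0,0.0036,-0.0024],[-0.08,0,0]],[1,[0,0,0],[0,0,0]],[1,[0,0,0],[0,0,0]]]'
python3 -c "
from h import *
now();plan(*tool_for(50,-20,173.5),4)"
```

```text
time: 15.1
tool_pos: [0.5678, -0.019, 0.2177]
ee_rot: [-2.707, 0.001, 1.506]
wrist_force: [-0.1, -1.1, -3.6]
width: 0.0077
finger_force: 30.0
tongue in panel mm [-33.    0.9 171.2] bin rel rotvec deg [-0.1 49.9 -0.1]
4 rows: shift m [-0.0002, 0.0027, -0.002] turn deg [0.02, 0.02, -0.02] | |s|mm 3.3 |w| 0.0
```

```bash
python3 -m crank '[[1,[0,0.0027,-0.002],[0,0,0]],[1,[0,0.0027,-0.002],[0,0,0]],[1,[0,0.0027,-0.002],[0,0,0]],[1,[0,0.0027,-0.002],[0,0,0]],[1,[0,0,0],[0,0,0]],[1,[0,0,0],[0,0,0]]]'
python3 -c "
from h import *
now();plan(*tool_for(50,-14,178),3)"
```

```text
time: 15.7
tool_pos: [0.5809, -0.0198, 0.2202]
ee_rot: [-2.706, 0.001, 1.506]
wrist_force: [0.2, 0.7, -4.2]
width: 0.0077
finger_force: 30.0
tongue in panel mm [-19.9   0.9 173.6] bin rel rotvec deg [-0.1 49.9 -0.1]
3 rows: shift m [-0.0003, 0.0012, -0.0022] turn deg [0.02, 0.02, -0.02] | |s|mm 2.5 |w| 0.0
```

```bash
python3 -m crank '[[1,[0,0.0012,-0.0022],[0,0,0]],[1,[0,0.0012,-0.0022],[0,0,0]],[1,[0,0.0012,-0.0022],[0,0,0]],[1,[0,0,0],[0,0,0]],[1,[0,0,0],[0,0,0]]]'
python3 -c "
from h import *
now();plan(*tool_for(42.5,-10,179),4)"
```

```text
time: 16.2
tool_pos: [0.5869, -0.0203, 0.2249]
ee_rot: [-2.707, 0.001, 1.506]
wrist_force: [-0.3, 0.4, -3.7]
width: 0.0073
finger_force: 30.0
tongue in panel mm [-13.9   0.9 178.3] bin rel rotvec deg [-0.1 49.9 -0.1]
4 rows: shift m [-0.0003, 0.001, 0.0032] turn deg [-1.85, 0.02, -0.01] | |s|mm 3.4 |w| 1.9
```

```bash
python3 -m crank '[[1,[0,0.001,0.0032],[-1.85,0,0]],[1,[0,0.001,0.0032],[-1.85,0,0]],[1,[0,0.001,0.0032],[-1.85,0,0]],[1,[0,0.001,0.0032],[-1.85,0,0]],[1,[0,0,0],[0,0,0]],[1,[0,0,0],[0,0,0]]]'
python3 -c "
from h import *
now();plan(*tool_for(30,-4.5,177.5),6)"
```

```text
time: 16.8
tool_pos: [0.5854, -0.0201, 0.2117]
ee_rot: [-2.835, 0.001, 1.506]
wrist_force: [0.3, 0.1, -3.8]
width: 0.008
finger_force: 30.0
tongue in panel mm [-10.3   0.9 179.1] bin rel rotvec deg [-0.1 42.6 -0.1]
6 rows: shift m [-0.0002, 0.0012, 0.0043] turn deg [-2.09, 0.01, -0.01] | |s|mm 4.4 |w| 2.1
```

```bash
python3 -m crank '[[1,[0,0.0012,0.0043],[-2.09,0,0]],[1,[0,0.0012,0.0043],[-2.09,0,0]],[1,[0,0.0012,0.0043],[-2.09,0,0]],[1,[0,0.0012,0.0043],[-2.09,0,0]],[1,[0,0.0012,0.0043],[-2.09,0,0]],[1,[0,0.0012,0.0043],[-2.09,0,0]],[1,[0,0,0],[0,0,0]],[1,[0,0,0],[0,0,0]]]'
python3 -c "
from h import *
now();plan(*tool_for(20,-2.5,175),5)
plan(*tool_for(10,-2,171),5,tool_for(20,-2.5,175))"
```

```text
time: 17.6
tool_pos: [0.5871, -0.0203, 0.1847]
ee_rot: [-3.053, 0.001, 1.506]
wrist_force: [0.3, -1.4, -2.4]
width: 0.0076
finger_force: 30.0
tongue in panel mm [ -4.2   0.9 176.9] bin rel rotvec deg [-0.1 30.1 -0. ]
5 rows: shift m [-0.0002, 0.0005, 0.0044] turn deg [-2.02, 0.02, -0.01] | |s|mm 4.5 |w| 2.0
5 rows: shift m [0.0, 0.0001, 0.0048] turn deg [-2.0, -0.0, -0.0] | |s|mm 4.8 |w| 2.0
```

```bash
python3 -m crank '[[1,[0,0.0005,0.0044],[-2.02,0,0]],[1,[0,0.0005,0.0044],[-2.02,0,0]],[1,[0,0.0005,0.0044],[-2.02,0,0]],[1,[0,0.0005,0.0044],[-2.02,0,0]],[1,[0,0.0005,0.0044],[-2.02,0,0]],[1,[0,0,0],[0,0,0]],[1,[0,0,0],[0,0,0]]]'
python3 -c "
from h import *
now();plan(*tool_for(10,-2,171),5);plan(*tool_for(0,-2,167),5,tool_for(10,-2,171))"
```

```text
time: 18.3
tool_pos: [0.5894, -0.0205, 0.1628]
ee_rot: [3.054, 0.001, 1.506]
wrist_force: [-0.2, -0.3, -2.3]
width: 0.0075
finger_force: 30.0
tongue in panel mm [ -2.3   0.9 175.4] bin rel rotvec deg [-0.1 20.  -0. ]
5 rows: shift m [-0.0002, 0.0001, 0.0049] turn deg [-1.99, 0.02, -0.0] | |s|mm 4.9 |w| 2.0
5 rows: shift m [-0.0, -0.0001, 0.0048] turn deg [-2.0, -0.0, 0.0] | |s|mm 4.8 |w| 2.0
```

```bash
python3 -m crank '[[1,[0,0.0001,0.0049],[-1.99,0,0]],[1,[0,0.0001,0.0049],[-1.99,0,0]],[1,[0,0.0001,0.0049],[-1.99,0,0]],[1,[0,0.0001,0.0049],[-1.99,0,0]],[1,[0,0.0001,0.0049],[-1.99,0,0]],[1,[0,0,0],[0,0,0]],[1,[0,0,0],[0,0,0]]]'
python3 -c "
from h import *
now();plan(*tool_for(4,-2,168.5),4);plan(*tool_for(0.5,-2,167),3,tool_for(4,-2,168.5))"
```

```text
time: 19.0
tool_pos: [0.5939, -0.0208, 0.1389]
ee_rot: [2.88, 0.001, 1.506]
wrist_force: [0.3, 0.2, -2.9]
width: 0.008
finger_force: 30.0
tongue in panel mm [ -1.7   0.9 171.2] bin rel rotvec deg [-0.1 10.  -0. ]
4 rows: shift m [-0.0002, -0.0002, 0.0036] turn deg [-1.5, 0.02, -0.0] | |s|mm 3.6 |w| 1.5
3 rows: shift m [-0.0, -0.0001, 0.0028] turn deg [-1.17, 0.0, 0.0] | |s|mm 2.8 |w| 1.2
```

```bash
python3 -m crank '[[1,[0,-0.0002,0.0036],[-1.5,0,0]],[1,[0,-0.0002,0.0036],[-1.5,0,0]],[1,[0,-0.0002,0.0036],[-1.5,0,0]],[1,[0,-0.0002,0.0036],[-1.5,0,0]],[1,[0,0,0],[0,0,0]],[1,[0,0,0],[0,0,0]]]'
python3 -m crank '[[1,[0,-0.0001,0.0028],[-1.17,0,0]],[1,[0,-0.0001,0.0028],[-1.17,0,0]],[1,[0,-0.0001,0.0028],[-1.17,0,0]],[1,[0,0,0],[0,0,0]],[1,[0,0,0],[0,0,0]]]'
python3 -c "
from h import *
now();plan(*tool_for(0,-2,164.5),3)"
```

```text
time: 19.6
tool_pos: [0.5977, -0.0211, 0.1252]
ee_rot: [2.774, 0.002, 1.506]
wrist_force: [-0.1, -0.5, -3.4]
width: 0.0078
finger_force: 30.0
time: 20.1
tool_pos: [0.6006, -0.0213, 0.1173]
ee_rot: [2.713, 0.002, 1.506]
wrist_force: [-0.2, -0.1, -3.8]
width: 0.0077
finger_force: 30.0
tongue in panel mm [ -1.9   0.9 167.7] bin rel rotvec deg [-0.1  0.4 -0. ]
3 rows: shift m [-0.0003, -0.0005, 0.0012] turn deg [-0.14, 0.03, 0.0] | |s|mm 1.3 |w| 0.1
```

```bash
python3 -m crank '[[1,[0,-0.0005,0.0012],[-0.1,0,0]],[1,[0,-0.0005,0.0012],[-0.1,0,0]],[1,[0,0,0],[0,0,0]],[1,[0,0,0],[0,0,0]]]'
python3 -m crank '[[1,[0,-0.0005,0.0012],[-0.1,0,0]],[1,[0,0,0],[0,0,0]],[1,[0,0,0],[0,0,0]]]'
python3 -c "
from h import *
now()"
```

```text
time: 20.5
tool_pos: [0.6006, -0.0213, 0.1146]
ee_rot: [2.708, 0.002, 1.506]
wrist_force: [-0.1, -0.8, -2.5]
width: 0.0079
finger_force: 30.0
time: 20.8
tool_pos: [0.601, -0.0213, 0.1139]
ee_rot: [2.705, 0.002, 1.506]
wrist_force: [-0.7, -0.1, 0.7]
width: 0.0075
finger_force: 30.0
tongue in panel mm [ -1.9   0.9 165. ] bin rel rotvec deg [-0.1 -0.  -0. ]
```

```bash
python3 -m crank '[[0.6,[0,0,0],[0,0,0]],[0.6,[0,0,0],[0,0,0]],[0.6,[0,0,0],[0,0,0]],[0.6,[0,0,0],[0,0,0]],[0.6,[0,0,0],[0,0,0]],[0.6,[0,0,0],[0,0,0]]]'
python3 -m crank '[[0.6,[0,0,-0.015],[0,0,0]],[0.6,[0,0,-0.02],[0,0,0]],[0.6,[0,0,-0.03],[0,0,0]],[0.6,[0,0,-0.04],[0,0,0]],[0.6,[0,0,-0.04],[0,0,0]],[0.6,[0,0,0],[0,0,0]],[0.6,[0,0,0],[0,0,0]]]'
python3 - <<'E'
from h import *
S=vision.snapshot('scene');T=vision.snapshot('top')
a=T['color'][110:230,230:440];b=S['color'][130:290,220:430]
cv2.imwrite('pics/g6.png',np.hstack([cv2.resize(a,(400,300),interpolation=2),cv2.resize(b,(400,300),interpolation=2)])[...,::-1])
import fit as F
from scipy.optimize import least_squares
# depth fit of hung bin in panel frame: X, Z, tilt
for n,s in(('top',T),('scene',S)):
    P=cloud(s);C=s['color'].astype(int);m=(s['z_map']>0)&(C[...,0]>C[...,2]+25)
    L=PR.inv().apply(P[m]-PO)-[-.002,.001,.165]+[0,0,.084]
    L=L[(abs(F.sd(L))<.012)&(L[:,0]<-.005)]
    f=lambda q:F.sd(Ro.from_rotvec([0,q[2],0]).inv().apply(L-[q[0],0,.084+q[1]])+[0,0,.084])
    r=least_squares(f,[0,0,0],loss='soft_l1',f_scale=.002);print(n,len(L),'X %.1f Z %.1f tilt %.2f'%(-2+1e3*r.x[0],165+1e3*r.x[1],np.degrees(r.x[2])))
E
```

```text
time: 21.4
tool_pos: [0.6003, -0.0213, 0.1129]
ee_rot: [2.707, 0.001, 1.506]
wrist_force: [-1.2, 0.3, -0.8]
width: 0.0378
finger_force: 0.0
time: 22.1
tool_pos: [0.5398, -0.0172, 0.2461]
ee_rot: [2.704, 0.002, 1.506]
wrist_force: [-0.1, 0.5, 0.3]
width: 0.0377
finger_force: 0.0
top 916 X -2.2 Z 166.4 tilt -1.43
scene 475 X -6.2 Z 169.0 tilt -2.82
```

View pics/g6.png

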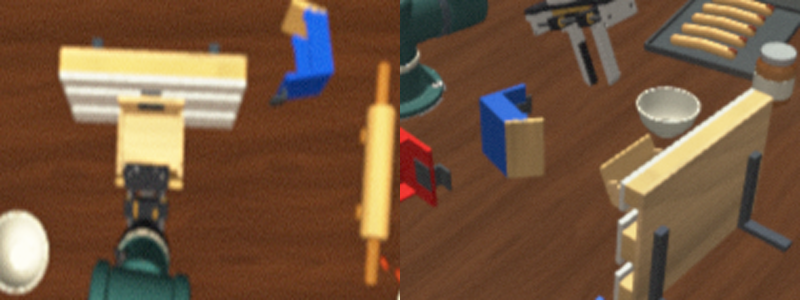

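The picture shows the bin hanging on the panel at (150,140) in the left half, with the gripper clear. The bowl, jar and rolling pin are where they were. The top-view fit puts the tongue on the groove edge, 2 mm in front of the face, with the plate about 1.4° off vertical. That is what the hook's 3 mm slack should give. I'll hand it in.

```bash
python3 -c "
from bench import robot
print(robot.close_job())"
```

```text
the job is handed in; nothing more can be done
None
```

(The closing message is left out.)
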